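Open the tin and slide it into the filling stop

ROBOT

A 6-joint arm with a two-finger parallel gripper is mounted at the origin on a cart in front of the work surface, level with it; the furniture and walls round the work are solid. World frame = base frame: x ahead of the robot, y to its left, z up, the work surface at z = 0. Lengths are in mm, angles in degrees, forces in N, time in s.
With the tool pointing down it reaches from about 300 to 775 mm from the base axis. Payload 14.6 kg.
Tool frame: the origin (TCP) lies midway between the tips of the shut fingers; the grasp point (between the pads) lies 19 mm behind it; z points along the fingers, y is the line along which they close (so a half turn about z gives the same grasp; the last joint's range is limited). The gripper opens to 94 mm and grips with 3 to 60 N. Pads are 16 mm wide; open, the fingers measure 119 mm over their backs; the gripper's body (75 mm by 177 mm) begins 78 mm behind the grasp point.
Start: joints at [-68.56, 17.183, 87.147, -0, 75.671, -3.816], TCP at [234.657, -497.419, 205.446] pointing down, gripper open.
Joint ranges: [-173.82, 173.82], [-45.26, 126.66], [13.44, 144.39], [-59.66, 239.66], [0, 175.72], [-146.38, 146.38]. Speed limits (degrees/s): [127.2, 127.2, 147.25, 180, 180, 180].

INTERFACE

Orientations are given as a 3x3 rotation matrix whose columns are the frame's x, y, z axes.
In Python, from workcell import sensors, vision, workorder gives the robot as it stands. The module is installed in compiled form; this text tells all that it offers.
- The arm moves only by the tool play_rows, never from a script. Its argument "commands" is a list that holds one entry, the list of rows, each a list of 4 numbers: the shift along the tool's x, y, z in m, then the turn about the tool's z in rad. In form: [[[dx, dy, dz, twist], ...]]. A call has 1 to 10 rows; each row shifts and turns the commanded pose from where the row before left it, along the tool's axes as they then stand; what a row does not reach is not made up. A row lasts 1/8 s, in which the tool goes at most 62.5 mm and 10.7 degrees, less where a joint would pass 70% of its speed; a pose out of reach is approached as far as the arm can. A call with a gripper value outside its range is refused whole. "fingers" is the finger opening in m, from 0 to 0.094, set as the call begins (left out, the last holds). The fingers move at their own pace and stop on an object; the grip force is fixed at half the most. Time passes only in rows, so rows that do not move let the fingers close. It gives the time, the measured TCP pose, the force, the opening and the grip force at its end, in the units of the state.
- sensors.observe(): the state, without advancing time (a new reading comes with each control period).
- vision.read_camera(name): name is "side" or "top" or "wrist"; returns a dict with "pixels" (384x512x3 uint8, blue, green, red), "fx", "fy", "cx", "cy" (pixels), "rvec" (rotation vector, rad) and "tvec" (3), from world to camera coordinates, as OpenCV has them. Camera axes: x right, y down, z forward; pixel columns grow to the right and rows downward; lengths in mm; the calibration is good to about 2 mm. The wrist camera is an equidistant fisheye: a pixel r from the principal point sees the ray r / f radians off the axis. A picture is of the moment at which its call begins. There is no depth.
- workorder.hand_in(): hands the job in; it is judged then, once.
The state is a dict: "time": time; "joints": joint angles; "qd": joint speeds; "tau": joint torques, N m; "position": TCP position; "ee_rot": TCP orientation; "contact_force": force on the tool from outside, world axes, zero at the start; "wrist_torque": the same for the moment, N m; "opening": opening from 0.0 (shut) to 1.0 (fully open); "finger_force": force on a finger pad.
Only numpy, scipy, OpenCV 4.12 (cv2) and the standard library are available. Lean on these libraries where they do the work, as an engineer would, in place of code of your own. Each camera call takes 0.05 s, during which the arm holds its last target. There are 200 camera calls.

TASK

Get the larger tin ready for filling: lift its loose lid off by the knob and lay it gently down, flat and knob up, in the shallow metal tray, on the tray floor next to the label roll (the roll sits in the middle, so first push it along to one end; it stays lying in the tray). Then slide the open tin along the table, without lifting or tipping it, into the metal corner stop until it touches both arms of the stop. Leave the small tin and the two bottles where they stand.

Things in the scene. Friction and masses are not known exactly. Their poses are not given: they have to be found in the camera images.
- tin_mid (a point): Larger tin: plain aluminium, round, empty, loose, 110 mm across, 62 mm high, wall 3 mm (104 mm inside), floor 4 mm, 0.25-0.5 kg. The point is on its axis, 31 mm above its underside; z up along the axis. Too wide to grip across; once the lid is off, fingers put inside can push on the inner wall and drag it over the table.
- lid_knob (a point): Centre of the round black knob head (28 mm across, 26 mm high) on the larger tin's loose lid, 0.14 kg; z up. Heights from the lid's underside: plug 98 mm across 0-8 mm (hangs in the tin, 3 mm play all round); flange 118 mm across 8-12 mm (rests on the rim); shoulder 40 mm across to 15 mm; knob head 22-48 mm; this point 37 mm. So it is 91 mm above the table on the tin, 37 mm in the tray.
- tray: Shallow grey metal tray, fixed, 173 x 258 mm outside, rim 13 mm high; inside about 156 mm (its x) by 242 mm (its y, the long way). Its origin is the centre of its underside; the floor inside is level with the table (within 1 mm).
- roll_mid (a point): White label roll with a cardboard core, lying flat in the tray, 68 mm diameter, 26 mm high, loose, about 0.07 kg. The point is its centre, 13 mm up. Treat its core as solid.
- stop: Fixed aluminium corner: two straight arms 90 mm long, 8 mm thick, 30 mm high at a right angle, each with a 18 mm wide, 4 mm thick foot outside. Origin: on the table, where the larger tin's axis stands when it touches both arms. The inner corner is 78 mm along +x from it, open side to -x (the way in); the arms' ends are at x 14 mm, y +-64 mm (feet to y +-82 mm, x 32 mm).
- small_mid (a point): Bystander: the small tin, same metal, 80 mm diameter (its lid rim 86 mm), 46 mm high plus a 22 mm wide black knob up to 82 mm, its lid fast, loose on the table. The point is on its axis 23 mm up.
- vial_a_mid (a point): Bystander: small brown lacquer bottle with a black cap, standing loose, 27 mm diameter, 74 mm high. The point is its centre, 37 mm up.
- vial_b_mid (a point): Bystander: small black lacquer bottle with a black cap, standing loose, 27 mm diameter, 74 mm high. The point is its centre, 37 mm up.
There are look-alikes about, which are no part of the job. Leave any yellow look-alike of the part that bears lid_knob alone.

How it is judged:
By the outcome, as a careful person would: the job done as asked, in the order asked, and still so for the second after the job is handed in, with the robot touching nothing.
It also fails if it takes over 72 s, if anything falls off the work surface, if the arm or the gripper's body presses on something with over 40 N, if the wrist force passes 120 N, or if a joint passes its speed limit or range.

## Working session

There is one attempt and no reset: what is moved stays moved. The work goes in short steps, Python scripts to look and compute and a tool call to move; the robot and the scene stay as the last step left them, time stands still between calls to the robot, and variables do not carry over. Pictures are saved under pics/ and viewed, at most 10 in all, crops included, and the job is handed in when it is done.

Besides the shell and the picture viewer there is one more tool, called after "Call:" as name([rows], argument=value, ...), one row to a line, values as JSON. play_rows: Moves the arm, as the interface text tells. Its arguments: {"type":"object","properties":{"commands":{"type":"array","items":{"type":"array","items":{"type":"array","items":{"type":"number"}}}},"fingers":{"type":"number"}},"required":["commands"]}

```bash
mkdir -p pics
cat > h.py <<'E'
import numpy as np, cv2
from workcell import sensors, vision, workorder
def snap(name,fn):
    c=vision.read_camera(name); cv2.imwrite('pics/'+fn,c['pixels']); 
    np.savez('pics/'+fn+'.npz',**{k:np.array(v) for k,v in c.items()}); return c
def load(fn): return dict(np.load('pics/'+fn+'.npz'))
def ray(c,u,v,fish=False):
    a=np.array([(u-c['cx'])/c['fx'],(v-c['cy'])/c['fy']],float)
    if fish:
        t=np.hypot(*a); d=np.array([*(a/t*np.sin(t) if t>0 else a),np.cos(t)])
    else: d=np.array([*a,1.])
    R=cv2.Rodrigues(np.array(c['rvec'],float))[0]; t=np.array(c['tvec'],float).ravel()
    return -R.T@t, R.T@d
def at(c,u,v,z,fish=False):
    o,d=ray(c,u,v,fish); return (o+d*(z-o[2])/d[2]).round(1)
def proj(c,p):
    R=cv2.Rodrigues(np.array(c['rvec'],float))[0]; q=R@np.array(p,float)+np.array(c['tvec'],float).ravel()
    return np.array([q[0]/q[2]*c['fx']+c['cx'],q[1]/q[2]*c['fy']+c['cy']]).round(1)
E
python3 - <<'E'
from h import *
s=sensors.observe(); print({k:np.round(v,3).tolist() for k,v in s.items()})
a=snap('top','t0.png');b=snap('side','s0.png')
for c in (a,b):
    print(c['fx'],c['cx'],c['cy'],ray(c,256,192))
cv2.imwrite('pics/t0b.png',cv2.resize(a['pixels'],(800,600),interpolation=cv2.INTER_CUBIC))
cv2.imwrite('pics/s0b.png',cv2.resize(b['pixels'],(800,600),interpolation=cv2.INTER_CUBIC))
E
```

```text
{'time': 0.0, 'joints': [-68.561, 17.213, 87.183, 0.0, 75.67, -3.815], 'qd': [0.02, -0.041, -0.069, 0.039, 0.025, 0.022], 'tau': [0.0, -53.181, -35.274, 0.071, 0.024, -0.0], 'position': [234.552, -497.173, 204.891], 'ee_rot': [[0.904, 0.427, -0.0], [0.427, -0.904, 0.001], [0.0, -0.001, -1.0]], 'contact_force': [-1.282, 0.103, 0.386], 'wrist_torque': [-0.058, 0.014, -0.047], 'finger_force': 0.0, 'opening': 1.003}
378.16019392222233 255.04590500992472 194.53907287008371 (array([ 314.47254339,   10.88352013, 1215.53811478]), array([ 1.50774883e-01,  1.16061369e-05, -9.88594144e-01]))
384.05127404626217 255.21676877569362 191.10624430138157 (array([319.04755129, 942.99807936, 679.47713707]), array([ 0.1503481 , -0.8432695 , -0.51604417]))
```

View pics/t0b.png

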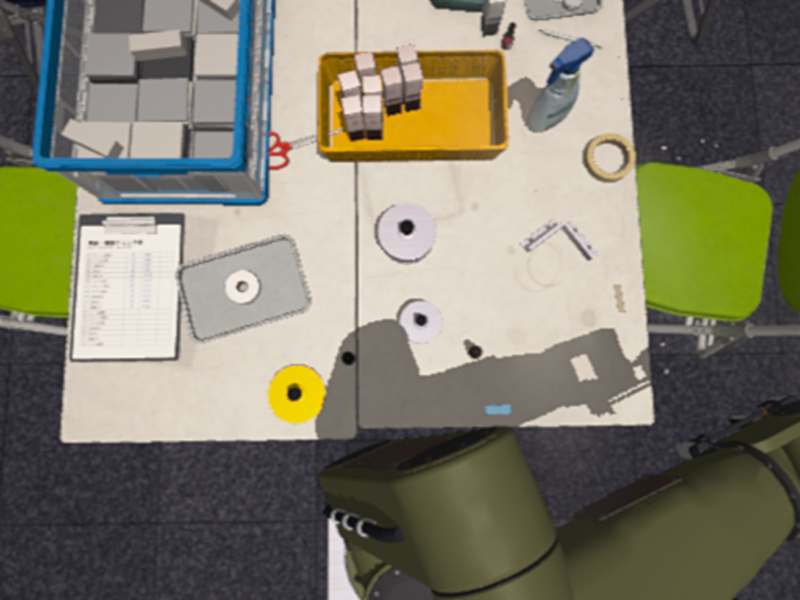

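View pics/s0b.png

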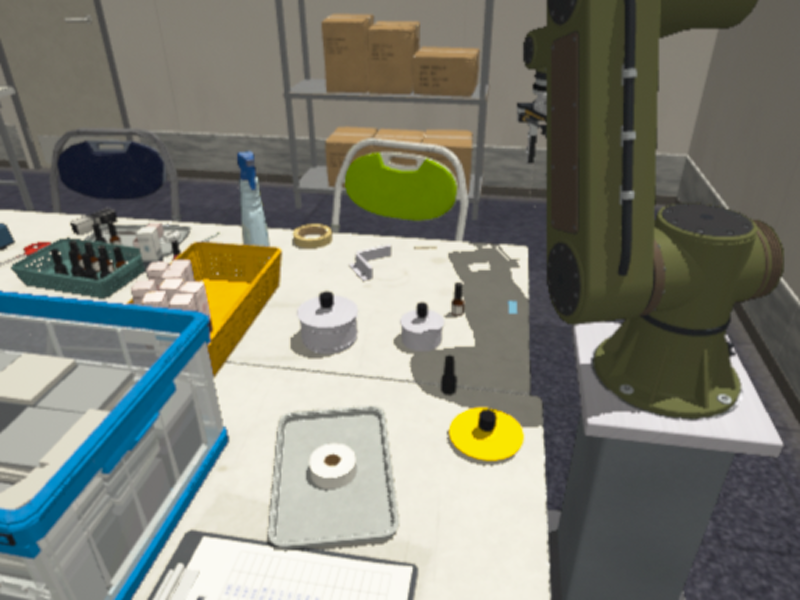

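Top view (800-wide pixels): large tin with black knob at (407,227); small tin at (420,320); the yellow look-alike lid lies loose at (297,394). The tray is at (245,287) with the roll at (242,287). The stop's apex is at (560,222) and it opens downward. The bottles are at (348,357) and (474,351). The side view agrees.

Run:
```python
from h import *
t=load('t0.png');s=load('s0.png')
k=1/1.5625
T=lambda u,v,z:at(t,u*k,v*k,z); S=lambda u,v,z:at(s,u*k,v*k,z)
print('knob top',T(407,226.5,102),'flange',T(406,232.5,66),'side knobtop',S(326.5,298,102))
print('small knob',T(420.5,319.5,82),S(422.5,309,82))
print('roll',T(242,286.5,26), S(332,461,26))
print('vials',T(348,357.5,74),S(449,360,74),T(474,351,74),S(459,287,74))
print('yellow',T(297,394,12))
print('tray corners',[T(*p,13) for p in[(178,267),(291,235),(312,305),(199,341)]])
P=cv2.resize(t['pixels'][110:230,210:400],(0,0),fx=4.2,fy=4.2,interpolation=cv2.INTER_CUBIC)
cv2.imwrite('pics/c1.png',P)
# tray colour mask & stop crop
```

```text
knob top [628.4  -4.6 102. ] flange [626.3  -2.9  66. ] side knobtop [624.8  14.6 102. ]
small knob [448.7 -28.2  82. ] [445.7  -7.9  82. ]
roll [528.1 333.7  26. ] [529.  340.3  26. ]
vials [377.8 112.6  74. ] [381.  132.1  74. ] [ 387.2 -130.5   74. ] [ 386.3 -116.1   74. ]
yellow [309.2 220.9  12. ]
tray corners [array([573.4, 471.5,  13. ]), array([638.6, 237.3,  13. ]), array([489.9, 192.1,  13. ]), array([418.7, 422.2,  13. ])]
```

View pics/c1.png

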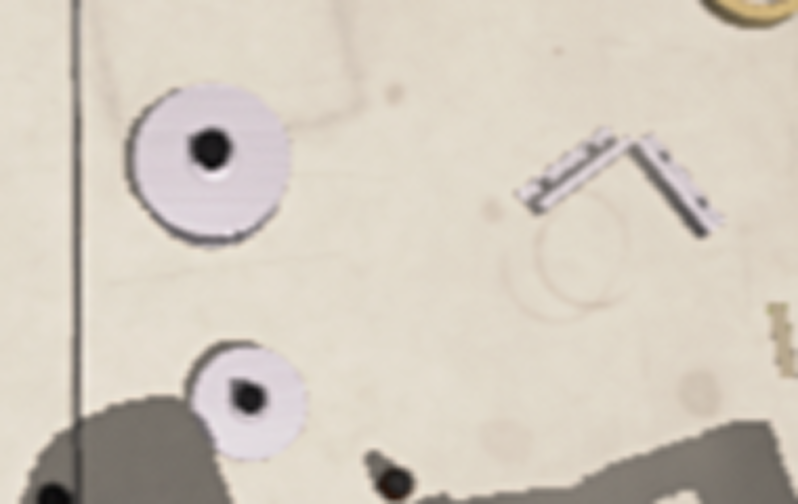

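```bash
cat >> h.py <<'E'
def plan(p,yaw,n=None):
    s=sensors.observe(); R=s['ee_rot']; R=np.array(R); y0=np.degrees(np.arctan2(R[1,0],R[0,0]))
    d=np.array(p,float)-s['position']; tw=-np.radians((yaw-y0+180)%360-180)
    n=n or int(np.ceil(max(np.linalg.norm(d)/55,abs(tw)/.17)))
    print('yaw0',y0.round(2),'pos',np.round(s['position'],1),'F',np.round(s['contact_force'],1),'n',n)
    rows=[]
    for i in range(n):
        a=np.radians(y0)-tw*i/n
        X=np.array([np.cos(a),np.sin(a),0]);Y=np.array([np.sin(a),-np.cos(a),0])
        q=d/n; rows.append([round(float(q@X)/1000,4),round(float(q@Y)/1000,4),round(-q[2]/1000,4),round(tw/n,4)])
    print(rows)
E
python3 - <<'E'
from h import *
t=load('t0.png')
C=lambda u,v,z:at(t,(u+.5)/4.2-.5+210,(v+.5)/4.2-.5+110,z)
print([C(*p,30) for p in[(629,146),(541,211),(634,148),(703,235)]])
plan((544,280,150),106,18)
E
```

```text
[array([ 646.2, -324.6,   30. ]), array([ 596. , -254.8,   30. ]), array([ 644.6, -328.4,   30. ]), array([ 575.6, -377.3,   30. ])]
yaw0 25.26 pos [ 234.6 -497.2  205. ] F [-0.  -0.5  0. ] n 18
[[0.034, -0.0317, np.float64(0.0031), np.float64(-0.0783)], [0.0363, -0.029, np.float64(0.0031), np.float64(-0.0783)], [0.0385, -0.026, np.float64(0.0031), np.float64(-0.0783)], [0.0404, -0.0229, np.float64(0.0031), np.float64(-0.0783)], [0.0421, -0.0197, np.float64(0.0031), np.float64(-0.0783)], [0.0435, -0.0164, np.float64(0.0031), np.float64(-0.0783)], [0.0446, -0.0129, np.float64(0.0031), np.float64(-0.0783)], [0.0455, -0.0094, np.float64(0.0031), np.float64(-0.0783)], [0.0461, -0.0058, np.float64(0.0031), np.float64(-0.0783)], [0.0464, -0.0022, np.float64(0.0031), np.float64(-0.0783)], [0.0465, 0.0015, np.float64(0.0031), np.float64(-0.0783)], [0.0462, 0.0051, np.float64(0.0031), np.float64(-0.0783)], [0.0457, 0.0087, np.float64(0.0031), np.float64(-0.0783)], [0.0448, 0.0122, np.float64(0.0031), np.float64(-0.0783)], [0.0437, 0.0157, np.float64(0.0031), np.float64(-0.0783)], [0.0424, 0.0191, np.float64(0.0031), np.float64(-0.0783)], [0.0407, 0.0223, np.float64(0.0031), np.float64(-0.0783)], [0.0389, 0.0255, np.float64(0.0031), np.float64(-0.0783)]]
```

Call:
play_rows([
  [[0.034,-0.0317,0,-0.0783],[0.0363,-0.029,0,-0.0783],[0.0385,-0.026,0,-0.0783],[0.0404,-0.0229,0,-0.0783],[0.0421,-0.0197,0,-0.0783],[0.0435,-0.0164,0,-0.0783],[0.0446,-0.0129,0,-0.0783],[0.0455,-0.0094,0,-0.0783],[0.0461,-0.0058,0,-0.0783],[0.0464,-0.0022,0,-0.0783]],
], fingers=0.04)

```text
time: 1.35
position: [406.7, -64.2, 205.4]
ee_rot: [[0.338, 0.941, -0.0], [0.941, -0.338, 0.0], [0.0, -0.0, -1.0]]
contact_force: [1.3, -0.6, -0.4]
opening: 0.425
finger_force: 0.0
```

Call:
play_rows([
  [[0.0465,0.0015,0,-0.0783],[0.0462,0.0051,0,-0.0783],[0.0457,0.0087,0,-0.0783],[0.0448,0.0122,0,-0.0783],[0.0437,0.0157,0,-0.0783],[0.0424,0.0191,0,-0.0783],[0.0407,0.0223,0,-0.0783],[0.0389,0.0255,0,-0.0783],[0,0,0,0]],
])

```text
time: 2.48
position: [543.8, 281.9, 204.1]
ee_rot: [[-0.279, 0.96, -0.002], [0.96, 0.279, -0.0], [-0.0, -0.002, -1.0]]
contact_force: [-0.5, -0.2, -0.0]
opening: 0.427
finger_force: 0.0
```

Run:
```python
from h import *
w=snap('wrist','w1.png'); print(w['fx'],w['cx'],w['cy'],ray(w,w['cx'],w['cy'],True)); plan((544,280,150),106)
cv2.imwrite('pics/w1b.png',cv2.resize(w['pixels'],(800,600),interpolation=cv2.INTER_CUBIC))
```

```text
297.3186396354542 259.4857348516454 191.85234849183016 (array([522.31338754, 359.19400027, 382.46309313]), array([ 0.07447291, -0.26670392, -0.96089687]))
yaw0 106.08 pos [543.6 280.5 204.4] F [-0.4  0.4  0.5] n 1
[[-0.0006, 0.0003, np.float64(0.0544), np.float64(0.0013)]]
```

View pics/w1b.png

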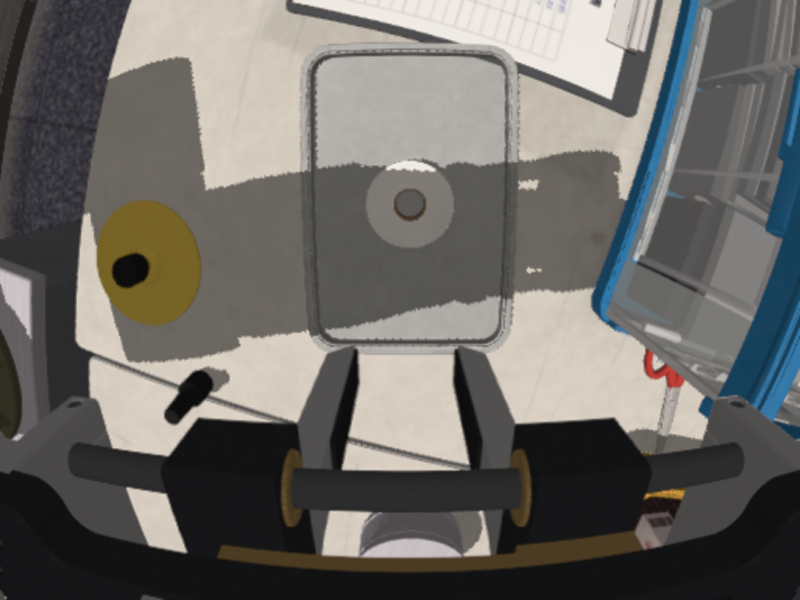

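Wrist view: tray is upright, roughly aligned with the tool, with inner edges u 316–506 and v 55–343. The roll is central with its top at (410,204), and the yellow lid is at (150,262), outside the tray.

Run:
```python
from h import *
w=load('w1.png'); W=lambda u,v,z:at(w,(u+.5)/1.5625-.5,(v+.5)/1.5625-.5,z,True)
print('roll',W(410,203.5,26))
m=[W(*p,13) for p in[(303,200),(516,200),(410,45),(410,351)]]; print(m)
L,Rr,F,N=m; e=(F-N)[:2]; print('edge far-near',np.linalg.norm(e),np.degrees(np.arctan2(e[1],e[0])),'width',np.linalg.norm((L-Rr)[:2]))
print('left side line',W(300,80,13),W(309,320,13),'right',W(517,80,13),W(511,320,13))
print('yellow',W(150,262,12))
plan((545,277,150),106)
```

```text
roll [531.7 334.9  26. ]
[array([448.3, 314. ,  13. ]), array([612.8, 361.9,  13. ]), array([496.2, 457.5,  13. ]), array([567.1, 214. ,  13. ])]
edge far-near 253.61202652871177 106.23399810152668 width 171.3320168561614
left side line [419.7 407.9  13. ] [476.8 216.7  13. ] right [585.2 456.1  13. ] [642.1 264.7  13. ]
yellow [318.7 226.2  12. ]
yaw0 106.08 pos [543.6 280.5 204.4] F [-0.4  0.4  0.5] n 1
[[-0.0037, 0.0004, np.float64(0.0544), np.float64(0.0013)]]
```

Call:
play_rows([
  [[0,0.003,0.055,0],[0,0,0.055,0],[0,0,0.05,0],[0,0,0.03,0],[0,0,0.008,0],[0.008,0,0,0],[0.008,0,0,0],[0.01,0,0,0],[0.01,0,0,0]],
])

```text
time: 3.65
position: [536.9, 316.1, 8.2]
ee_rot: [[-0.276, 0.961, 0.001], [0.961, 0.276, 0.0], [0.0, 0.001, -1.0]]
contact_force: [1.2, -1.0, 1.5]
opening: 0.425
finger_force: 1.2
```

Call:
play_rows([
  [[0.01,0,0,0],[0.01,0,0,0],[0.01,0,0,0],[0.01,0,0,0],[0.01,0,0,0],[0.008,0,0,0],[0.006,0,0,0],[0.004,0,0,0],[0,0,0,0]],
])

```text
time: 4.78
position: [517.9, 380.8, 7.3]
ee_rot: [[-0.276, 0.961, -0.0], [0.961, 0.276, 0.0], [0.0, -0.0, -1.0]]
contact_force: [0.0, -0.1, -0.6]
opening: 0.423
finger_force: 0.0
```

Call:
play_rows([
  [[-0.015,0,0,0],[-0.005,0,-0.04,0],[0,0,-0.06,0],[-0.02,0,-0.06,0],[-0.055,0,-0.03,0],[-0.06,0,0,0],[-0.06,0,0,0],[-0.06,0,0,0],[-0.06,0,0,0],[-0.06,0,0,0]],
], fingers=0.07)

```text
time: 6.02
position: [626.8, -1.7, 196.6]
ee_rot: [[-0.275, 0.961, -0.0], [0.961, 0.275, 0.0], [0.0, -0.0, -1.0]]
contact_force: [0.3, -0.5, 0.6]
opening: 0.744
finger_force: 0.0
```

Call:
play_rows([
  [[-0.04,0,0,0],[-0.015,0,0,0],[0,0,0,0],[0,0,0,0]],
])

```text
time: 6.52
position: [641.8, -50.4, 196.7]
ee_rot: [[-0.277, 0.961, -0.0], [0.961, 0.277, 0.0], [0.0, -0.0, -1.0]]
contact_force: [-0.8, -0.2, -0.6]
opening: 0.744
finger_force: 0.0
```

Run:
```python
from h import *
w=snap('wrist','w2.png'); t=snap('top','t2.png'); s=sensors.observe(); print(s['position'])
cv2.imwrite('pics/w2b.png',cv2.resize(w['pixels'],(800,600),interpolation=cv2.INTER_CUBIC))
```

```text
[641.9347926  -50.30181663 196.82270457]
```

View pics/w2b.png

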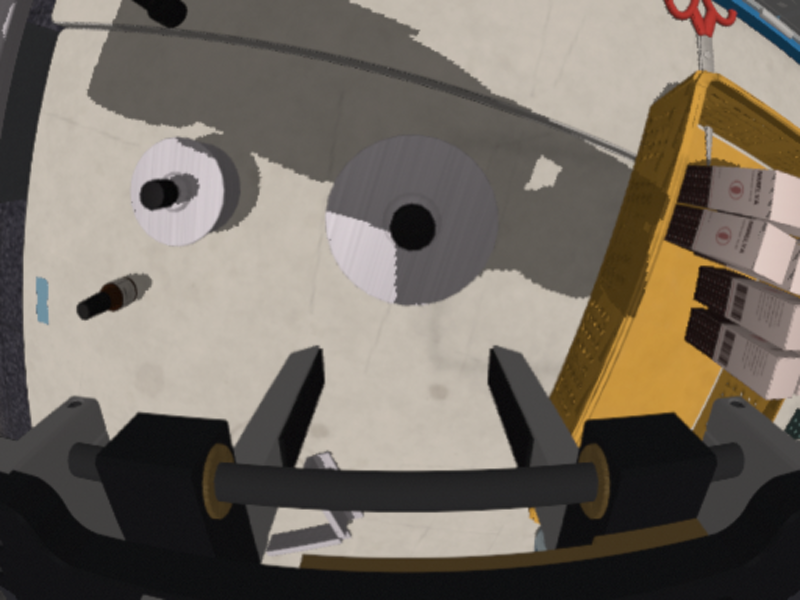

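The larger tin's lid (silver, knob at (413,227), flange centred at (412,219)) lies ahead, between the fingers. The small tin's knob is at (160,194). The yellow lid isn't in view.

Run:
```python
from h import *
w=load('w2.png'); W=lambda u,v,z:at(w,(u+.5)/1.5625-.5,(v+.5)/1.5625-.5,z,True)
k=W(412.5,227,102); f=W(412,219.5,66); print('knob',k,'flange',f, 'edges',W(326,219,66),W(498,219,66))
s=sensors.observe(); x=s['ee_rot']
d=np.array([*((k+f)/2)[:2],77])-s['position']; print(np.array(x).T@d)
t=load('t2.png'); P=t['pixels'][140:230,105:210]; cv2.imwrite('pics/c2.png',cv2.resize(P,(0,0),fx=6,fy=6,interpolation=cv2.INTER_CUBIC))
```

```text
knob [633.1  -4.6 102. ] flange [633.1  -4.   66. ] edges [577.3 -19.1  66. ] [688.5  13.1  66. ]
[ 46.64045714   4.24766006 119.82623404]
```

View pics/c2.png

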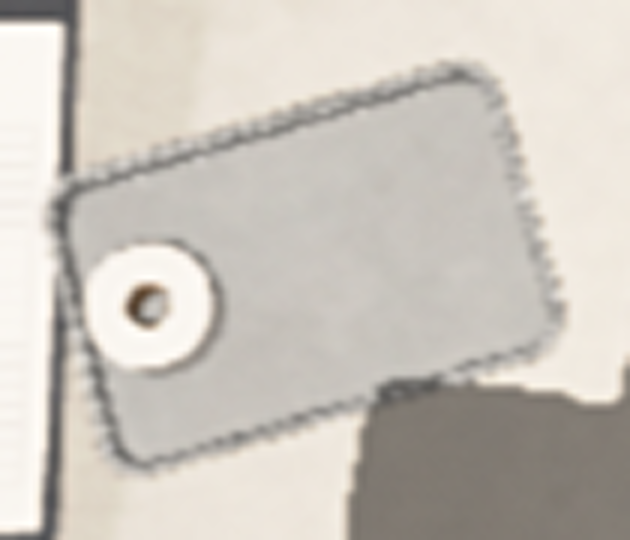

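The roll now lies at the tray's +y end, clear of the wall line. Next I grip the knob.

Call:
play_rows([
  [[0.03,0.003,0,0],[0.017,0,0.02,0],[0,0,0.04,0],[0,0,0.035,0],[0,0,0.017,0],[0,0,0.008,0],[0,0,0,0]],
])

```text
time: 7.5
position: [632.3, -5.5, 77.3]
ee_rot: [[-0.276, 0.961, 0.001], [0.961, 0.276, -0.0], [-0.0, 0.001, -1.0]]
contact_force: [-0.4, -0.5, -0.1]
opening: 0.741
finger_force: 0.0
```

Call:
play_rows([
  [[0,0,0,0],[0,0,0,0],[0,0,0,0],[0,0,0,0],[0,0,0,0],[0,0,0,0]],
], fingers=0.015)

```text
time: 8.25
position: [632.1, -5.6, 76.8]
ee_rot: [[-0.276, 0.961, 0.0], [0.961, 0.276, 0.0], [-0.0, 0.0, -1.0]]
contact_force: [-0.4, -0.3, 0.5]
opening: 0.29
finger_force: 30.0
```

Call:
play_rows([
  [[0,0,-0.005,0],[0,0,-0.008,0],[0,0,-0.012,0],[0,0,-0.025,0],[0,0,-0.03,0],[0.015,0,-0.01,0],[0.03,0,0,0],[0.045,-0.001,0,0],[0.05,-0.001,0,0],[0.05,-0.001,0,0]],
])

```text
time: 9.5
position: [575.4, 178.3, 166.2]
ee_rot: [[-0.276, 0.961, -0.001], [0.961, 0.276, -0.0], [0.0, -0.001, -1.0]]
contact_force: [0.2, 0.1, -1.2]
opening: 0.289
finger_force: 30.0
```

Call:
play_rows([
  [[0.05,0,0,0],[0.04,0,0,0],[0.025,0,0,0],[0.011,0,0,0],[0,0,0,0],[0,0,0,0]],
])

```text
time: 10.25
position: [542.2, 296.5, 166.6]
ee_rot: [[-0.275, 0.961, -0.0], [0.961, 0.275, -0.0], [-0.0, -0.0, -1.0]]
contact_force: [0.9, 1.4, -2.2]
opening: 0.288
finger_force: 30.0
```

Run:
```python
from h import *
snap('side','s3.png');snap('top','t3.png');s=sensors.observe();print(s['position'],s['contact_force'],s['opening'],s['finger_force'])
a=load('s3.png')['pixels'][170:384,130:330];b=load('t3.png')['pixels'][120:240,220:400]
A=cv2.resize(a,(400,428));B=cv2.resize(b,(400,267))
cv2.imwrite('pics/c3.png',np.hstack([A,np.vstack([B,np.zeros((161,400,3),np.uint8)])]))
```

```text
[542.26526396 296.44163893 166.66230319] [ 0.77421214 -1.26432615 -1.51776768] 0.2892971354703827 29.999619552399963
```

View pics/c3.png

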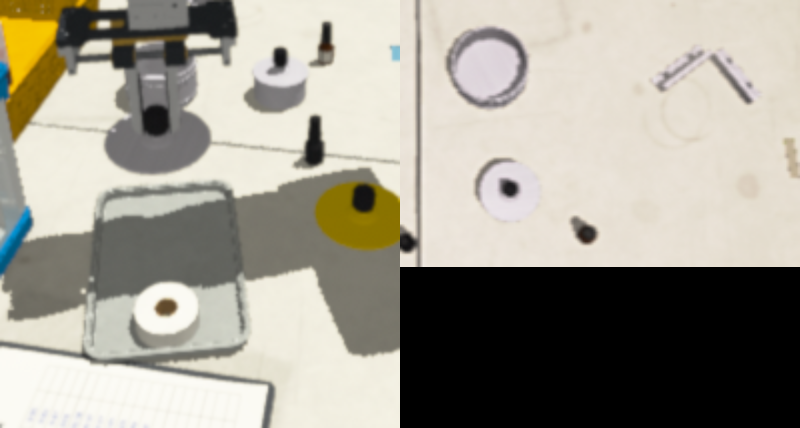

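The lid hangs level in the gripper (left view, knob at (155,120)). The open tin is at (488,67) in the top crop, and the roll is at the tray's far end. Lowering.

Call:
play_rows([
  [[0,0,0.03,0],[0,0,0.04,0],[0,0,0.03,0],[0,0,0.02,0],[0,0,0.012,0],[0,0,0.005,0],[0,0,0.003,0],[0,0,0,0]],
])

```text
time: 11.35
position: [542.2, 297.4, 27.2]
ee_rot: [[-0.276, 0.961, 0.001], [0.961, 0.276, 0.0], [0.0, 0.001, -1.0]]
contact_force: [-0.0, 0.5, -1.3]
opening: 0.285
finger_force: 30.0
```

Call:
play_rows([
  [[0,0,0.001,0],[0,0,0.001,0],[0,0,0.001,0],[0,0,0,0]],
])

```text
time: 11.85
position: [541.9, 297.3, 23.6]
ee_rot: [[-0.276, 0.961, -0.0], [0.961, 0.276, -0.0], [-0.0, -0.0, -1.0]]
contact_force: [-0.7, 0.0, -1.4]
opening: 0.285
finger_force: 30.0
```

Call:
play_rows([
  [[0,0,0.0005,0],[0,0,0,0],[0,0,0.0005,0],[0,0,0,0]],
])

```text
time: 12.35
position: [542.0, 297.3, 22.8]
ee_rot: [[-0.276, 0.961, 0.0], [0.961, 0.276, 0.0], [0.0, 0.0, -1.0]]
contact_force: [-0.8, -0.8, 1.0]
opening: 0.286
finger_force: 30.0
```

Call:
play_rows([
  [[0,0,0,0],[0,0,0,0],[0,0,0,0],[0,0,0,0]],
], fingers=0.05)

```text
time: 12.85
position: [542.0, 297.3, 22.7]
ee_rot: [[-0.276, 0.961, 0.0], [0.961, 0.276, 0.0], [0.0, 0.0, -1.0]]
contact_force: [-0.5, 0.4, -0.0]
opening: 0.531
finger_force: 0.0
```

Call:
play_rows([
  [[0,0,-0.02,0],[0,0,-0.05,0],[0,0,-0.06,0],[0,0,-0.05,0]],
])

```text
time: 13.35
position: [542.0, 297.3, 206.9]
ee_rot: [[-0.276, 0.961, 0.002], [0.961, 0.276, 0.001], [0.0, 0.003, -1.0]]
contact_force: [-0.4, -0.0, 0.5]
opening: 0.528
finger_force: 0.0
```

Run:
```python
from h import *
t=load('t3.png')
print('rim',at(t,259.4,150,62),'was lid in t0',at(t,259.4,148.6,66))
plan((631,-5,205),-9.4,12)
```

```text
rim [623.5  -1.5  62. ] was lid in t0 [626.9  -1.5  66. ]
yaw0 106.01 pos [542.  297.3 206.9] F [-0.4 -0.   0.5] n 12
[[-0.0263, 0.0002, np.float64(0.0002), np.float64(0.1679)], [-0.0259, 0.0046, np.float64(0.0002), np.float64(0.1679)], [-0.0247, 0.0088, np.float64(0.0002), np.float64(0.1679)], [-0.0229, 0.0128, np.float64(0.0002), np.float64(0.1679)], [-0.0204, 0.0165, np.float64(0.0002), np.float64(0.1679)], [-0.0174, 0.0197, np.float64(0.0002), np.float64(0.1679)], [-0.0139, 0.0223, np.float64(0.0002), np.float64(0.1679)], [-0.01, 0.0243, np.float64(0.0002), np.float64(0.1679)], [-0.0058, 0.0256, np.float64(0.0002), np.float64(0.1679)], [-0.0014, 0.0262, np.float64(0.0002), np.float64(0.1679)], [0.003, 0.0261, np.float64(0.0002), np.float64(0.1679)], [0.0073, 0.0252, np.float64(0.0002), np.float64(0.1679)]]
```

Call:
play_rows([
  [[-0.0263,0.0002,0,0.1679],[-0.0259,0.0046,0,0.1679],[-0.0247,0.0088,0,0.1679],[-0.0229,0.0128,0,0.1679],[-0.0204,0.0165,0,0.1679],[-0.0174,0.0197,0,0.1679],[-0.0139,0.0223,0,0.1679],[-0.01,0.0243,0,0.1679],[-0.0058,0.0256,0,0.1679],[-0.0014,0.0262,0,0.1679]],
], fingers=0.058)

```text
time: 14.6
position: [616.2, 44.5, 204.3]
ee_rot: [[0.986, 0.165, 0.001], [0.165, -0.986, 0.0], [0.001, 0.0, -1.0]]
contact_force: [0.2, -0.4, -0.5]
opening: 0.615
finger_force: 0.0
```

Call:
play_rows([
  [[0.003,0.0261,0,0.1679],[0.0073,0.0252,0,0.1679],[0,0,0,0],[0,0,0,0]],
])

```text
time: 15.1
position: [630.7, -4.5, 203.5]
ee_rot: [[0.987, -0.161, 0.001], [-0.161, -0.987, 0.0], [0.001, -0.0, -1.0]]
contact_force: [0.0, -0.4, -0.4]
opening: 0.617
finger_force: 0.0
```

Run:
```python
from h import *
w=snap('wrist','w4.png'); t=snap('top','t4.png'); s=sensors.observe();print(s['position'],s['joints'],np.round(s['ee_rot'],3)[:2])
a=cv2.resize(w['pixels'],(512,384));b=cv2.resize(t['pixels'][140:230,105:210],(288,247),interpolation=cv2.INTER_CUBIC)
cv2.imwrite('pics/c4.png',np.hstack([a,np.vstack([b,np.zeros((137,288,3),np.uint8)])]))
```

```text
[630.68551099  -4.15333351 203.22100584] [-3.70655564e+00  2.77134762e+01  7.29344141e+01  5.80750866e-03
  7.93260632e+01  9.55675768e+01] [[ 0.987 -0.161  0.   ]
 [-0.161 -0.987  0.   ]]
```

View pics/c4.png

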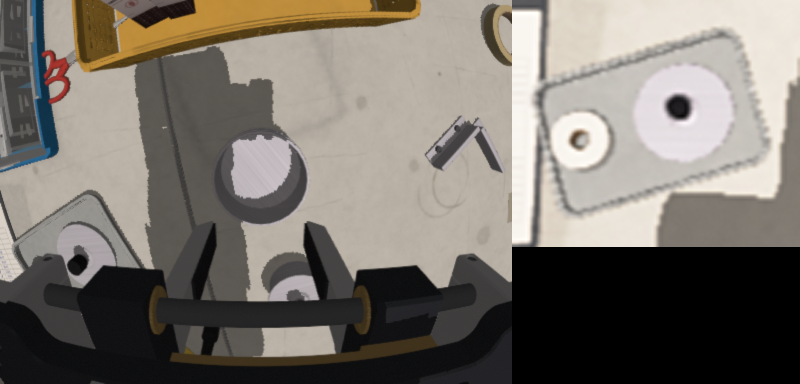

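The lid lies flat in the tray beside the roll, with clear floor around both (right crop). The open tin's rim is centred near (261,172) and the stop's corner is near (479,120) in the wrist picture.

Run:
```python
from h import *
w=load('w4.png')
for p in [(215,172),(307,172),(261,128),(261,223)]: print(p,at(w,*p,62,True),at(w,*p,0,True))
print('stop',[at(w,*p,30,True) for p in[(479,119),(442,165),(501,170)]])
```

```text
(215, 172) [650.6  41.9  62. ] [639.   53.4   0. ]
(307, 172) [634.1 -58.8  62. ] [619.3 -66.8   0. ]
(261, 128) [690.  -16.2  62. ] [685.9 -15.9   0. ]
(261, 223) [582.7   1.3  62. ] [558.    4.9   0. ]
stop [array([ 667.2, -329.7,   30. ]), array([ 608.2, -256.1,   30. ]), array([ 584.9, -379.9,   30. ])]
```

Call:
play_rows([
  [[0.002,0.001,0.05,0],[0,0,0.05,0],[0,0,0.03,0],[0,0,0.01,0],[0,0,0.008,0],[0,0,0.01,0],[0,0,0.014,0],[0,0,0.012,0],[0,0,0.006,0],[0,0,0,0]],
])

```text
time: 16.45
position: [632.5, -6.4, 12.2]
ee_rot: [[0.986, -0.164, -0.001], [-0.164, -0.986, 0.0], [-0.001, 0.0, -1.0]]
contact_force: [0.2, 0.1, -0.3]
opening: 0.619
finger_force: 0.0
```

Call:
play_rows([
  [[-0.002,0.006,0,0],[-0.006,0.012,0,0],[-0.008,0.018,0,0],[-0.009,0.02,0,0],[-0.009,0.02,0,0],[-0.009,0.02,0,0],[-0.009,0.02,0,0],[-0.009,0.02,0,0],[-0.009,0.02,0,0],[-0.008,0.02,0,0]],
])

```text
time: 17.7
position: [526.1, -168.3, 12.8]
ee_rot: [[0.986, -0.164, 0.0], [-0.164, -0.986, 0.0], [0.0, -0.0, -1.0]]
contact_force: [2.9, 4.3, 5.6]
opening: 0.615
finger_force: 2.6
```

Call:
play_rows([
  [[-0.007,0.02,0,0],[-0.006,0.02,0,0],[-0.005,0.02,0,0],[-0.005,0.02,0,0],[-0.004,0.02,0,0],[-0.003,0.018,0,0],[-0.002,0.012,0,0],[0,0.007,0,0],[0,0.003,0,0],[0,0,0,0]],
])

```text
time: 18.95
position: [472.4, -300.1, 12.5]
ee_rot: [[0.987, -0.164, -0.0], [-0.164, -0.987, -0.0], [-0.0, 0.0, -1.0]]
contact_force: [-0.4, -0.8, 0.6]
opening: 0.616
finger_force: 0.0
```

Run:
```python
from h import *
w=snap('wrist','w5.png'); t=snap('top','t5.png'); s=sensors.observe();print(s['position'],s['contact_force'])
a=cv2.resize(w['pixels'][40:300,100:420],(640,520),interpolation=cv2.INTER_CUBIC);b=t['pixels'][120:250,300:400]
b=cv2.resize(b,(160,208));cv2.imwrite('pics/c5.png',np.hstack([a,np.vstack([b,np.zeros((312,160,3),np.uint8)])]))
```

```text
[ 472.39355998 -299.9375048    12.57137216] [-0.81825543 -0.64484089  0.52718892]
```

View pics/c5.png

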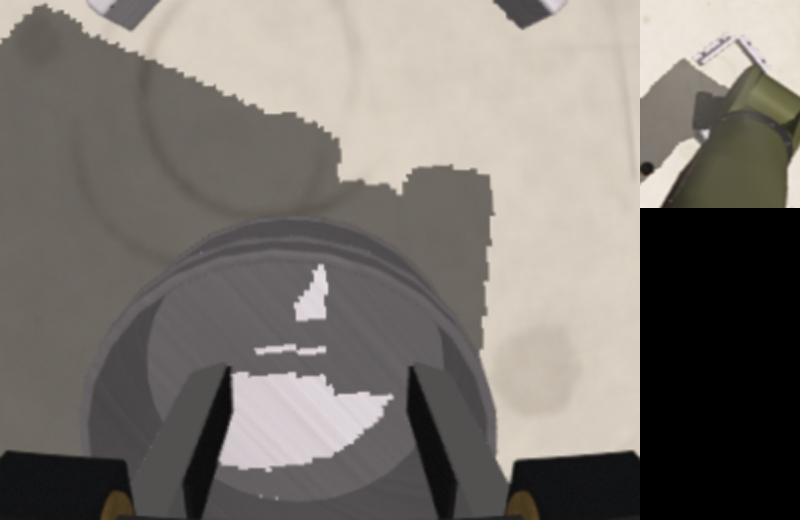

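The tin stands open with both fingers inside. The stop's two arm ends are symmetric ahead, at crop (132,28) and (522,28).

Run:
```python
from h import *
w=load('w5.png');f=lambda U,V,z:at(w,100+U/2-.25,40+V/2-.25,z,True)
for z in(0,30):
    a,b=f(132,28,z)[:2],f(522,28,z)[:2]; d=a-b; y=d/np.linalg.norm(d); x=np.array([y[1],-y[0]])
    print(z,a,b,'len',np.linalg.norm(d),'axis',np.degrees(np.arctan2(x[1],x[0])),'origin',(a+b)/2-14*x)
print('tin rim L/R/top',f(83,425,62),f(494,425,62),f(290,245,62))
```

```text
0 [ 600.5 -259.8] [ 580.1 -385.5] len 127.34461119340699 axis -9.218228574530608 origin [ 576.48080511 -320.4072667 ]
30 [ 592.9 -268.2] [ 575.8 -374.1] len 107.2717110891777 axis -9.172552920126261 origin [ 570.52902162 -318.91828394]
tin rim L/R/top [ 493.9 -242.    62. ] [ 477.5 -345.4   62. ] [ 530.3 -303.2   62. ]
```

Call:
play_rows([
  [[0.006,0.002,0,0],[0.01,0,0,0],[0.014,0,0,0],[0.015,0,0,0],[0.015,0,0,0],[0.015,0,0,0],[0.014,0,0,0],[0.01,0,0,0],[0.005,0,0,0],[0.002,0,0,0]],
])

```text
time: 20.3
position: [576.7, -319.4, 12.6]
ee_rot: [[0.986, -0.164, -0.0], [-0.164, -0.986, 0.0], [-0.0, -0.0, -1.0]]
contact_force: [-2.5, 0.0, 0.6]
opening: 0.618
finger_force: 2.1
```

Call:
play_rows([
  [[0.002,0,0,0],[0.002,0,0,0],[0.002,0,0,0],[0.002,0,0,0]],
])

```text
time: 20.8
position: [584.6, -320.8, 12.6]
ee_rot: [[0.986, -0.164, 0.0], [-0.164, -0.986, 0.0], [0.0, -0.0, -1.0]]
contact_force: [-1.2, 0.5, -0.6]
opening: 0.618
finger_force: 1.8
```

Call:
play_rows([
  [[0.0015,0,0,0],[0.0015,0,0,0],[0.001,0,0,0],[0.001,0,0,0],[0.001,0,0,0]],
])

```text
time: 21.42
position: [590.5, -321.7, 12.6]
ee_rot: [[0.986, -0.164, 0.0], [-0.164, -0.986, 0.0], [-0.0, -0.0, -1.0]]
contact_force: [-1.6, -0.7, -0.4]
opening: 0.615
finger_force: 1.7
```

Call:
play_rows([
  [[0.001,0,0,0],[0.001,0,0,0],[0.001,0,0,0]],
])

```text
time: 21.8
position: [593.4, -322.2, 12.6]
ee_rot: [[0.986, -0.164, -0.0], [-0.164, -0.986, 0.0], [-0.0, -0.0, -1.0]]
contact_force: [-2.4, 0.2, -1.2]
opening: 0.616
finger_force: 1.7
```

Call:
play_rows([
  [[0.001,0,0,0],[0.001,0,0,0],[0.001,0,0,0]],
])

```text
time: 22.18
position: [595.3, -322.7, 12.8]
ee_rot: [[0.987, -0.164, -0.003], [-0.164, -0.987, 0.001], [-0.003, -0.0, -1.0]]
contact_force: [-14.3, 1.5, 7.1]
opening: 0.614
finger_force: 7.4
```

Call:
play_rows([
  [[0.001,0,0,0],[0.001,0,0,0]],
])

```text
time: 22.42
position: [596.2, -323.0, 12.9]
ee_rot: [[0.987, -0.163, -0.005], [-0.163, -0.987, 0.001], [-0.006, -0.0, -1.0]]
contact_force: [-24.0, 4.5, 13.7]
opening: 0.613
finger_force: 13.4
```

Contact is firm and the reaction lies along the stop's axis, so both arms are loaded. Backing off to the tin's centre, then straight up.

Call:
play_rows([
  [[-0.001,0,0,0],[-0.001,0,0,0],[-0.001,0,0,0],[-0.004,0,0,0],[-0.01,0,0,0],[-0.007,0,0,0],[0,0,0,0]],
])

```text
time: 23.3
position: [574.3, -319.1, 12.9]
ee_rot: [[0.986, -0.164, 0.0], [-0.164, -0.986, -0.0], [0.0, 0.0, -1.0]]
contact_force: [0.3, -0.1, 0.5]
opening: 0.62
finger_force: 0.0
```

Call:
play_rows([
  [[0,0,-0.01,0],[0,0,-0.03,0],[0,0,-0.05,0],[0,0,-0.06,0],[0,0,-0.03,0],[-0.05,0,0,0],[-0.05,0,0,0],[-0.03,0,0,0],[0,0,0,0]],
])

```text
time: 24.42
position: [445.6, -297.8, 194.0]
ee_rot: [[0.986, -0.165, 0.001], [-0.165, -0.986, -0.001], [0.001, 0.001, -1.0]]
contact_force: [0.3, 0.5, 0.8]
opening: 0.615
finger_force: 0.0
```

Run:
```python
from h import *
w=snap('wrist','w6.png'); t=snap('top','t6.png'); sd=snap('side','s6.png'); s=sensors.observe();print(s['position'],s['contact_force'])
a=cv2.resize(w['pixels'][20:260,140:400],(520,480),interpolation=cv2.INTER_CUBIC)
b=cv2.resize(t['pixels'][110:250,100:400],(280,131));d=cv2.resize(sd['pixels'][130:384,130:350],(280,323))
cv2.imwrite('pics/c6.png',np.hstack([a,np.vstack([b,d,np.zeros((26,280,3),np.uint8)])]))
```

```text
[ 447.18999471 -297.95470754  193.11190627] [-0.03311386  0.72110767  0.7741026 ]
```

View pics/c6.png

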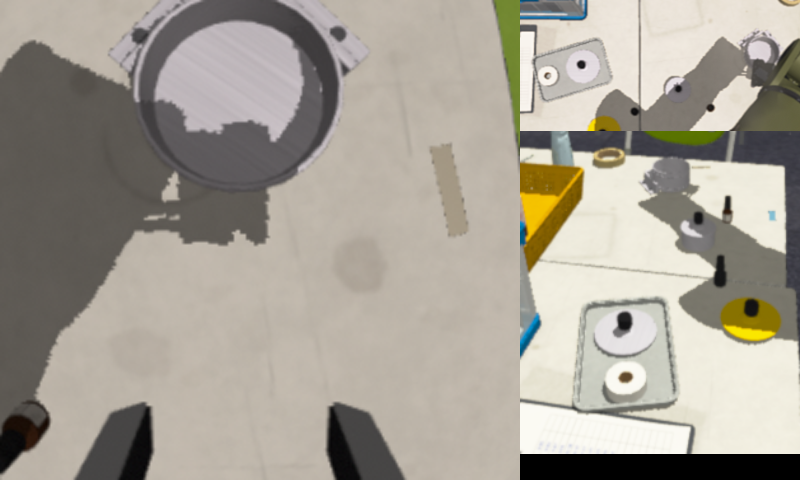

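The tin is seated symmetrically against both arms of the stop. The lid (knob up) and the roll lie flat in the tray, and the bystanders are where they stood.

```bash
python3 -c "
from h import *
print(workorder.hand_in())"
```

```text
the job is handed in; nothing more can be done
None
```

The job is handed in at about 24 s of the 72 s allowed: roll pushed to the tray's end, lid lying flat and knob up beside it, open tin slid against both arms of the stop, and the small tin and bottles untouched; the verdict was not shown.

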